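# Hang the circuit card between its neighbours

### The arm

A 6-joint arm with a two-finger parallel gripper is mounted at the origin on the work surface. World frame = base frame: x ahead of the robot, y to its left, z up, the work surface at z = 0. Lengths are in m, angles in rad, forces in N, time in s.
With the tool pointing down it reaches from about 0.25 to 0.775 m from the base axis. Payload 4 kg.
Tool frame: the origin (TCP) lies midway between the tips of the shut fingers; the grasp point (between the pads) lies robot.grip_point_offset behind it (robot.grip_point_offset is the distance from the TCP to the grasp point, in m); z points along the fingers, x is the direction in which the jaws open and shut, and the axes are right-handed (so a half turn about z gives the same grasp; the last joint's range is limited). The gripper opens to 94 mm and grips with 3 to 60 N. Pads are 16 mm wide; open, the fingers measure 119 mm over their backs; the gripper's body (75 mm by 177 mm) begins 78 mm behind the grasp point.
Start: joints at [-1.239, 0.087, 1.371, -0, 1.684, -0.103], TCP at [0.232, -0.499, 0.206] pointing down, gripper open.
Joint ranges: [-3.1, 3.1], [-0.76, 2.03], [0.27, 2.55], [-1.08, 4.22], [0.17, 2.65], [-2.57, 2.57]. Speed limits (rad/s): [2.79, 2.79, 3.14, 3.14, 3.14, 3.14].

### API

Orientations are given as [roll, pitch, yaw] about the fixed x, y, z axes, in that order (R = Rz(yaw) Ry(pitch) Rx(roll)).
In Python, from bench import robot, optics, finder gives the robot as it stands. The module is installed in compiled form; this text tells all that it offers.
- The arm moves only by the tool arm_command, never from a script. Its argument "plan" is a list of rows, each a list of 5 numbers: the opening, from 0 (shut) to 1 (fully open), then the shift along the world's x, y, z in m, then the turn about the world's z in degrees. A call has 1 to 10 rows; each row is the pose to reach, as a shift and turn from the pose commanded when the call began; what a row does not reach only later rows make up. A row lasts 1/8 s, in which the tool goes at most 62.5 mm and 10.7 degrees, less where a joint would pass 70% of its speed; a pose out of reach is approached as far as the arm can. A call with a gripper value outside its range is refused whole. The fingers move at their own pace and stop on an object; the grip force is fixed at half the most. Time passes only in rows, so rows that repeat a pose let the fingers close. It gives the time, the measured TCP pose, the force and the opening at its end, in the units of the state.
- robot.get_obs(): the state, without advancing time (a new reading comes with each control period).
- optics.snapshot(name): name is "scene" or "top"; returns a dict with "image" (400x640x3 uint8, red, green, blue), "fx", "fy", "cx", "cy" (pixels), "position" and "rotation" of the camera in the world. Camera axes: x right, y down, z forward; pixel columns grow to the right and rows downward; lengths in m; the calibration is good to about 2 mm. A picture is of the moment at which its call begins. There is no depth.
- robot.close_job(): hands the job in, once; it reports no verdict.
Trained networks look in the newest picture that a camera, given by its name, has taken for a name from the list of things; names that differ only in an ending like _2 or _b are one class to them, and where a whole thing is asked for, a point or a joint stands for the part that bears it (a point fixed in the world has none). Each returns a list of dicts, best first, with "p" (0 to 1); they miss things now and then, are a little off and sometimes report something else, mostly with a low value. They report only what shows in the picture. A call takes as long as a camera call. They do not tell look-alikes from the thing itself.
- finder.masks_of(label, camera): "pixels" (400x640 bool, what is visible of it) and "extent" ([left, top, right, bottom] in pixels, round what is visible of it).
The state is a dict: "time": time; "joint_positions": joint angles; "qvel": joint speeds; "joint_torque": joint torques, N m; "tool_pos": TCP position; "ee_rot": TCP orientation; "wrist_force": force on the tool from outside, world axes, zero at the start; "wrist_torque": the same for the moment, N m; "width": finger opening in m.
Only numpy, scipy, OpenCV 4.12 (cv2) and the standard library are available. Lean on these libraries where they do the work, as an engineer would, in place of code of your own. Each camera call takes 0.05 s, during which the arm holds its last target.

### The job

Take the narrow circuit card with the upright grip tab out of its bench holder and lower it through the narrow gap between the two wide cards hanging in the rack, so that its hooks come down lightly on the dark steel lead-in strips; then slide it away from the front of the rack, by feel, until both hooks drop fully home in the seat slots, and let go. Work gently: do not force the card against the rack, do not press hard on the two hanging cards or knock, shift or unhook them, and leave the meter, screwdriver and parts tray alone.

Things in the scene. Friction and masses are not known exactly. Their poses are not given: they have to be found in the camera images.
- card_tab (a point): Narrow circuit card, body 44 (own x) x 14 (y) x 85 tall, rounded foot, 0.2 kg; at the start upright in the holder. Black grip tab 24 (x) x 12 (y) stands on it, from 93 to 145 above the card's underside. This point: on the tab's axis, 120 above the underside, 25 below the tab's top. Pinch here across the 24, fingers closing along x. z up.
- card_hooks (a point): On the card, midway between its two hook tips at the level of their lower ends: 45 below card_tab, 75 above the underside. A bar 8 x 8 on top of the body reaches out to x = +-73; the hook tips point down from it, centred at x = +-70, each 6 wide (x), 8 thick (y), 10 long. Axes as card_tab.
- holder: Black open box fixed to the bench, 60 (x) x 29 (y) x 35 high, walls and floor 5 thick; origin under its centre, z = 0. The card stands in it with about 3 play each side, its x parallel to the holder's x; lift it straight up.
- rack: Rack fixed to the bench: base 240 (x) x 210 (y), four posts, two rails along y at x = -70 and +70, 10 wide, tops 115 above the bench. Origin on the bench under its centre; its front faces -x, so +x leads away from the front. The wide cards hang over both rails. At the middle (y = 0) each rail bears a rigid dark steel seat strip along x, 18 wide: see seat_level.
- seat_level (a point): Over the rack's origin, 127 up, level with the strips' flat lead-ins. Each strip has a cross slot 9 wide (x), 8 deep (floor 119 up), centred at x = -70+d or +70+d; d is 4 to 30, same for both, hand-set, NOT measured. Lead-in: from 40 to 4.5 on the -x side of the slot; beyond the slot a 4.5 wide lip. Set down with card_hooks at x = -4: on the lead-in for every d. Home: card_hooks 119 up, x = d.
- left_mid (a point): Wide hanging card on the rack's +y side: body 110 (x) x 12 (y) x 85 tall, 0.25 kg; a bar 8 high with down-turned tips hangs it loosely over both rails (top 123 above the bench). It swings and slides easily. This point: its mid-plane, 45 above its underside, 40 below the rail tops. x as the rack's. Free gap between the two wide cards: 17 to 23, for the 14 thick card.
- right_mid (a point): The same point on the equal wide card hanging on the rack's -y side.
- meter: Grey hand-held meter lying on the bench, 150 x 78 x 34, bystander; origin under its centre.
- screwdriver: Screwdriver lying on the bench, bystander; origin at its underside.
- parts_tray: White three-compartment parts tray 120 x 80 x 30 on the bench, bystander; origin under its centre.
Things that resemble listed ones, but are neither listed nor needed, are in the scene too. What is shaped like the part that bears left_mid but pink is not meant.

How it is judged:
By the outcome, as a careful person would: the job done as asked, in the order asked, and still so for the second after the job is handed in, with the robot touching nothing.
It also fails if it takes over 64 s, if anything falls off the work surface, if the arm or the gripper's body presses on something with over 40 N, if the wrist force passes 120 N, or if a joint passes its speed limit or range.

## Working session

There is one attempt and no reset: what is moved stays moved. The work goes in short steps, Python scripts to look and compute and a tool call to move; the robot and the scene stay as the last step left them, time stands still between calls to the robot, and variables do not carry over. Pictures are saved under pics/ and viewed, and the job is handed in when it is done.

Besides the shell and the picture viewer there is one more tool, called after "Emit:" as a command line: name --pt "numbers of a row" for each row, then --argument value for the rest. arm_command: Moves the arm, as the interface text tells. Its arguments: {"type":"object","properties":{"plan":{"type":"array","items":{"type":"array","items":{"type":"number"}}}},"required":["plan"]}

```bash
mkdir -p pics; cat > h.py <<'E'
import numpy as np, cv2, pickle
from bench import robot, optics, finder
def snap(n,tag):
    s=optics.snapshot(n); cv2.imwrite(f'pics/{tag}.png',s['image'][:,:,::-1]); pickle.dump(s,open(f'{tag}.pkl','wb')); return s
def proj(s,P):
    P=np.atleast_2d(P); c=(P-s['position'])@np.array(s['rotation']); return np.c_[s['fx']*c[:,0]/c[:,2]+s['cx'],s['fy']*c[:,1]/c[:,2]+s['cy']]
def ray(s,u,v):
    d=np.array(s['rotation'])@np.array([(u-s['cx'])/s['fx'],(v-s['cy'])/s['fy'],1]); return np.array(s['position']),d
def atz(s,u,v,z):
    p,d=ray(s,u,v); return p+d*(z-p[2])/d[2]
E
python3 - <<'E'
from h import *
np.set_printoptions(precision=4,suppress=True)
o=robot.get_obs(); print(o, robot.grip_point_offset)
for c in ['scene','top']:
    s=snap(c,c+'0'); print(c,s['fx'],s['cx'],s['cy'],s['position'],s['rotation'])
    for l in ['card_tab','holder','rack','left_mid','right_mid','meter','screwdriver','parts_tray']:
        for r in finder.masks_of(l,c): print(c,l,round(r['p'],2),r['extent'],int(r['pixels'].sum()))
E
```

```text
{'time': 0.0, 'joint_positions': array([-1.2391,  0.088 ,  1.3722, -0.    ,  1.6836, -0.1031]), 'qvel': array([-0.0001, -0.0016, -0.0005, -0.0002, -0.0002, -0.0006]), 'joint_torque': array([ -0.002 , -34.0183, -30.2434,   0.0716,   0.0331,  -0.0002]), 'tool_pos': array([ 0.2315, -0.4983,  0.2043]), 'ee_rot': array([-3.1414,  0.0022, -1.136 ]), 'wrist_force': array([-0.1842, -0.0867, -0.1252]), 'wrist_torque': array([ 0.056 ,  0.0147, -0.0349]), 'width': 0.09387269220804477} 0.0188
scene 443.41176805716714 310.01457786276933 199.9172333595314 [1.3082 0.1574 0.7058] [-2.2473  0.0121  1.5746]
scene holder 0.75 [309.3, 215.8, 323.2, 243.7] 221
scene rack 0.7 [111.4, 171.7, 238.9, 283.2] 7426
scene left_mid 0.88 [163.3, 177.4, 197.9, 248.3] 1007
scene left_mid 0.88 [163.8, 141.8, 225.8, 183.2] 1186
scene left_mid 0.33 [313.3, 177.7, 324.4, 228.8] 378
scene meter 0.65 [376.0, 220.9, 451.6, 278.5] 2364
scene screwdriver 0.81 [387.1, 169.8, 442.7, 201.9] 366
scene screwdriver 0.25 [282.0, 282.0, 332.3, 342.7] 2614
scene parts_tray 0.7 [281.3, 281.9, 331.8, 346.3] 2698
top 409.86814566177213 320.60242340993506 203.00476127934343 [0.2901 0.1245 1.2591] [-2.9197  0.0054 -1.6492]
top card_tab 0.58 [300.9, 182.4, 311.2, 229.4] 187
top holder 0.64 [303.2, 216.1, 310.6, 222.6] 21
top rack 0.77 [367.3, 155.2, 446.8, 238.5] 4577
top rack 0.52 [394.2, 161.7, 408.3, 217.1] 430
top left_mid 0.85 [393.2, 274.4, 443.4, 283.9] 278
top left_mid 0.57 [394.8, 166.2, 407.5, 215.4] 375
top right_mid 0.91 [406.0, 159.4, 417.5, 218.0] 341
top right_mid 0.54 [292.1, 121.1, 323.5, 157.7] 976
top meter 0.94 [217.0, 174.4, 262.3, 219.9] 1145
top screwdriver 0.56 [191.7, 256.7, 249.3, 299.4] 310
top screwdriver 0.2 [407.9, 159.2, 420.9, 216.0] 397
top parts_tray 0.92 [293.2, 122.2, 322.2, 159.9] 923
```

```bash
python3 - <<'E'
import re
s=open('h.py').read()
s=s.replace("def snap(","from scipy.spatial.transform import Rotation as Ro\ndef RM(s): return Ro.from_euler('xyz',s['rotation']).as_matrix()\ndef snap(").replace("np.array(s['rotation'])","RM(s)")
open('h.py','w').write(s)
import cv2
a=cv2.imread('pics/scene0.png');b=cv2.imread('pics/top0.png')
cv2.imwrite('pics/s_crop.png',cv2.resize(a[130:310,90:340],None,fx=3.2,fy=3.2,interpolation=cv2.INTER_CUBIC))
cv2.imwrite('pics/t_crop.png',cv2.resize(b[140:290,280:460],None,fx=4,fy=4,interpolation=cv2.INTER_CUBIC))
E
```

```text
(no output)
```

View pics/scene0.png

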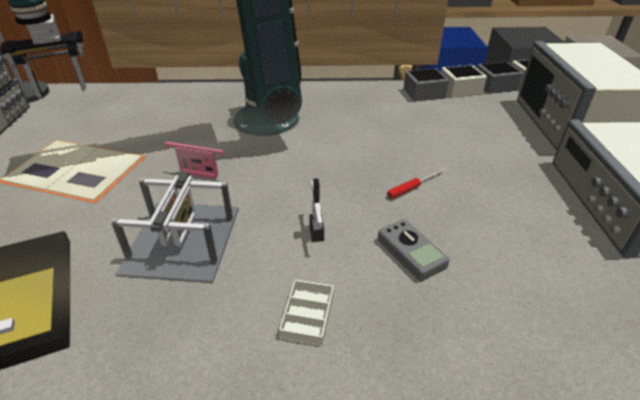

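View pics/top0.png

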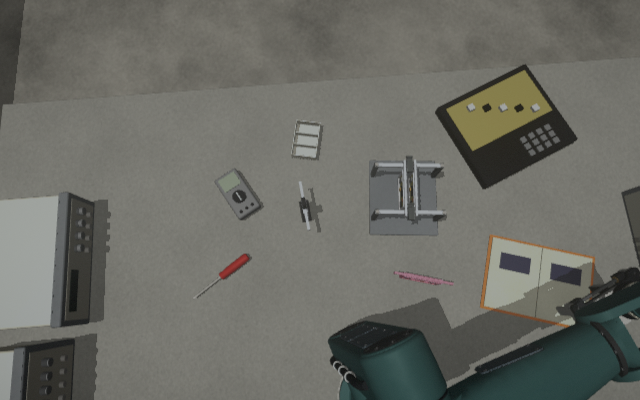

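View pics/s_crop.png

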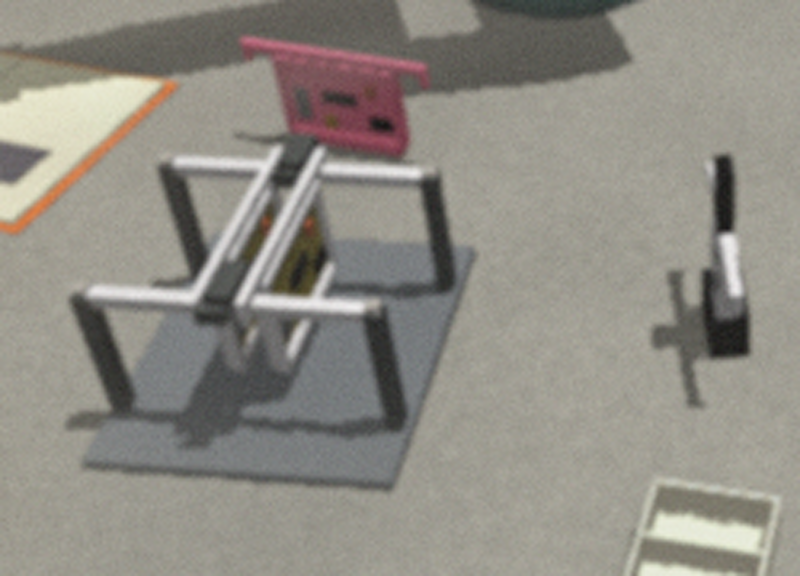

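View pics/t_crop.png

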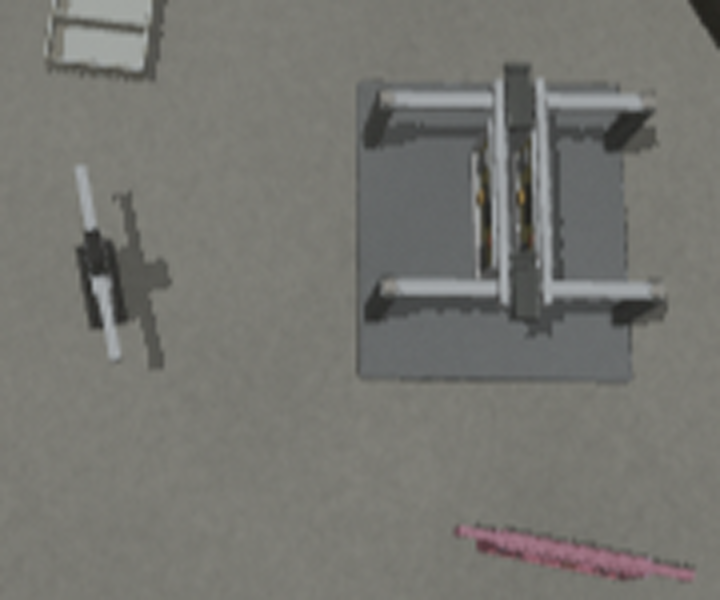

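```bash
python3 - <<'E'
from h import *
np.set_printoptions(precision=4,suppress=True)
t=pickle.load(open('top0.pkl','rb'));s=pickle.load(open('scene0.pkl','rb'))
for z in (0,.006): 
  C=np.array([atz(t,*p,z) for p in [(369.5,160),(436,161),(437.5,235),(369.5,235)]]);print(C,C.mean(0))
# scene base corners crop/3.2+(90,130): 
for z in (0,.006):
  C=np.array([atz(s,x/3.2+90,y/3.2+130,z) for x,y in [(84,465),(393,487),(474,248)]]);print(C,(C[0]+C[2])/2)
a=cv2.imread('pics/top0.png')
cv2.imwrite('pics/t_rack.png',cv2.resize(a[150:245,360:455],None,fx=6.3,fy=6.3,interpolation=cv2.INTER_LANCZOS4))
cv2.imwrite('pics/t_card.png',cv2.resize(a[172:240,285:335],None,fx=8,fy=8,interpolation=cv2.INTER_LANCZOS4))
a=cv2.imread('pics/scene0.png')
cv2.imwrite('pics/s_rack.png',cv2.resize(a[165:265,110:240],None,fx=6,fy=6,interpolation=cv2.INTER_LANCZOS4))
E
```

```text
[[ 0.7029 -0.0593  0.    ]
 [ 0.6824 -0.2722  0.    ]
 [ 0.444  -0.2432  0.    ]
 [ 0.4606 -0.0338  0.    ]] [ 0.5725 -0.1521  0.    ]
[[ 0.701  -0.0584  0.006 ]
 [ 0.6805 -0.2703  0.006 ]
 [ 0.4433 -0.2414  0.006 ]
 [ 0.4598 -0.0331  0.006 ]] [ 0.5711 -0.1508  0.006 ]
[[ 0.6788 -0.263   0.    ]
 [ 0.6991 -0.0549  0.    ]
 [ 0.4572 -0.0339  0.    ]] [ 0.568  -0.1484  0.    ]
[[ 0.6842 -0.2594  0.006 ]
 [ 0.7042 -0.0531  0.006 ]
 [ 0.4644 -0.0323  0.006 ]] [ 0.5743 -0.1458  0.006 ]
```

View pics/t_rack.png

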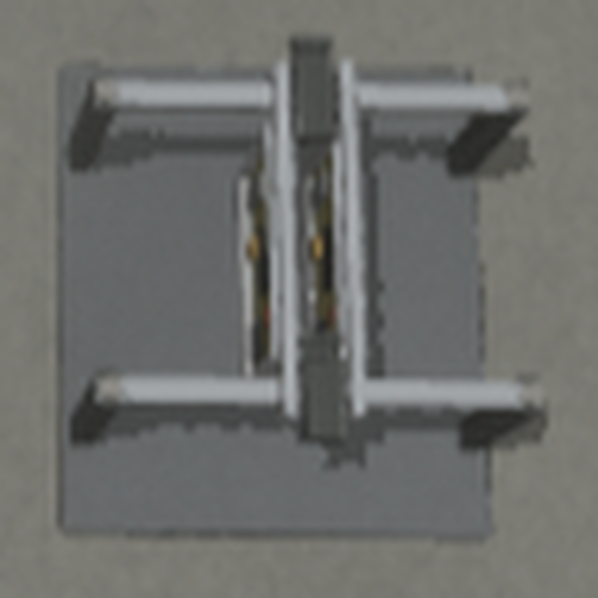

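View pics/s_rack.png

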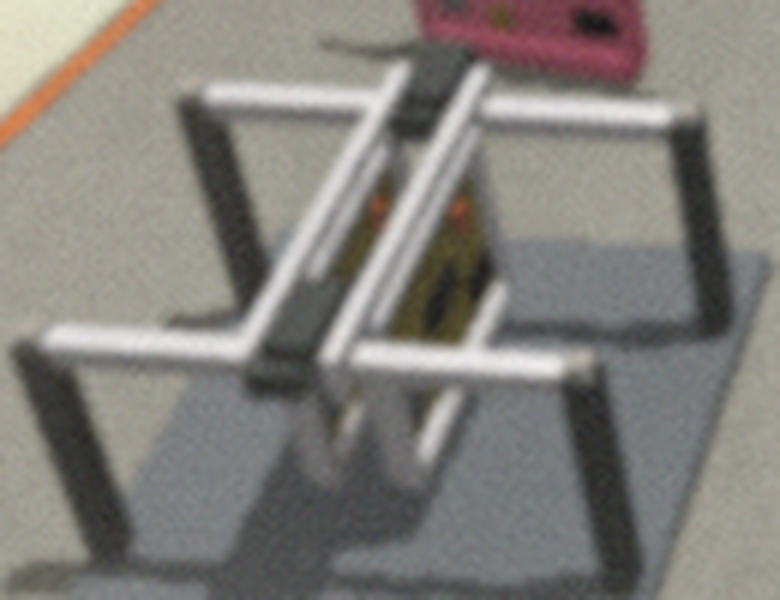

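View pics/t_card.png

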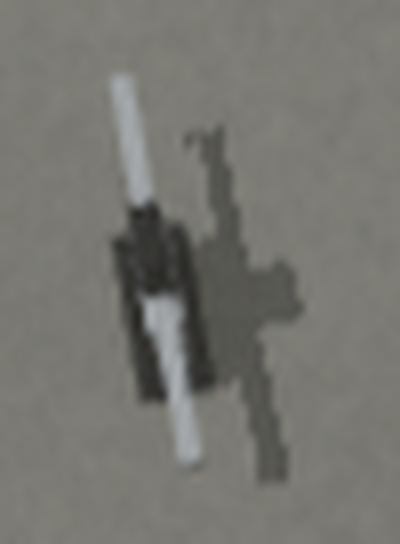

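```bash
python3 - <<'E'
from h import *
a=cv2.imread('pics/scene0.png'); 
A=cv2.resize(a[168:192,172:196],None,fx=16,fy=16,interpolation=cv2.INTER_CUBIC)
B=cv2.resize(a[208:232,148:172],None,fx=16,fy=16,interpolation=cv2.INTER_CUBIC)
b=cv2.imread('pics/top0.png')
C=cv2.resize(b[152:176,398:422],None,fx=12,fy=12,interpolation=cv2.INTER_CUBIC)
D=cv2.resize(b[202:226,398:422],None,fx=12,fy=12,interpolation=cv2.INTER_CUBIC)
f=lambda x: np.clip((x.astype(float)-20)*1.8,0,255).astype(np.uint8)
cv2.imwrite('pics/strips_s.png',f(np.hstack([A,B])));cv2.imwrite('pics/strips_t.png',f(np.hstack([C,D])))
E
```

```text
(no output)
```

View pics/strips_s.png

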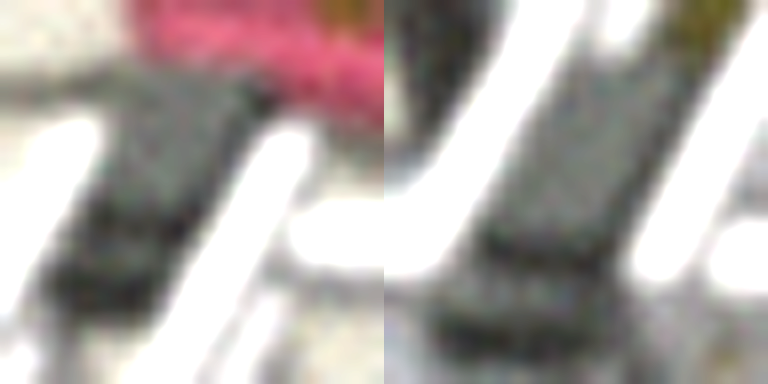

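View pics/strips_t.png

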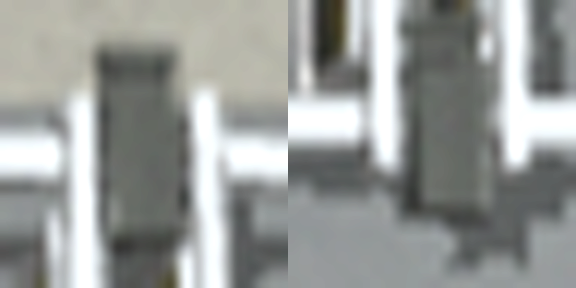

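```bash
cat > fit.py <<'E'
from h import *
from scipy.optimize import least_squares
np.set_printoptions(precision=4,suppress=True)
t=pickle.load(open('top0.pkl','rb'));s=pickle.load(open('scene0.pkl','rb'))
S=lambda x,y,z=.127:(z)
obs=[]
print('top strip pts');
for p in [(409.4,155.9),(410.3,171.8),(410.9,203.4),(411.9,219.3)]: print(atz(t,*p,.127))
print('scene: slot near edge, far end, lip end')
for x,y,ox,oy in [(190,85,172,168),(140,212,172,168),(110,270,172,168),(545-384,245,148,208),(525-384,310,148,208),(630-384,70,148,208)]: print(atz(s,x/16+ox,y/16+oy,.127))
def W(p,X): 
    c,q=np.cos(p[2]),np.sin(p[2]); X=np.array(X,float); return np.c_[p[0]+c*X[:,0]-q*X[:,1],p[1]+q*X[:,0]+c*X[:,1],X[:,2]]
zb=.006
base_t=([(.12,.105,zb),(.12,-.105,zb),(-.12,-.105,zb),(-.12,.105,zb)],[(369.5,160),(436,161),(437.5,235),(369.5,235)])
# sharper corners from t_rack crop (6.3x, off 360,150)
base_t=(base_t[0],[(62/6.3+360,65/6.3+150),(478/6.3+360,72/6.3+150),(488/6.3+360,533/6.3+150),(62/6.3+360,533/6.3+150)])
base_s=([(.12,-.105,zb),(.12,.105,zb),(-.12,.105,zb)],[(84/3.2+90,465/3.2+130),(393/3.2+90,487/3.2+130),(474/3.2+90,248/3.2+130)])
str_t=[(409.4,155.9),(410.3,171.8),(410.9,203.4),(411.9,219.3)]
def res(p):
    d=p[3]
    r=[(proj(t,W(p,base_t[0]))-base_t[1]).ravel(),(proj(s,W(p,base_s[0]))-base_s[1]).ravel()*.7]
    m=[(.07+d+.009,0,.127),(.07+d-.04,0,.127),(-.07+d+.009,0,.127),(-.07+d-.04,0,.127)]
    r.append((proj(t,W(p,m))-str_t).ravel())
    m=[(.07+d-.04,0,.127),(.07+d-.0045,0,.127),(.07+d+.009,0,.127),(-.07+d-.0045,0,.127),(-.07+d+.009,0,.127)]
    q=[(x/16+a,y/16+b) for x,y,a,b in [(190,80,172,168),(143,210,172,168),(115,262,172,168),(547-384,240,148,208),(527-384,305,148,208)]]
    r.append((proj(s,W(p,m))-q).ravel())
    return np.concatenate(r)
f=least_squares(res,[.57,-.15,-.09,.015]);print(f.x,f.cost);print(f.fun.reshape(-1,2).round(2))
E
python3 fit.py
```

```text
top strip pts
[ 0.6644 -0.1575  0.127 ]
[ 0.6164 -0.154   0.127 ]
[ 0.5237 -0.1439  0.127 ]
[ 0.4781 -0.1409  0.127 ]
scene: slot near edge, far end, lip end
[ 0.4876 -0.1387  0.127 ]
[ 0.5179 -0.1388  0.127 ]
[ 0.5313 -0.1398  0.127 ]
[ 0.6574 -0.1513  0.127 ]
[ 0.6692 -0.1505  0.127 ]
[ 0.6242 -0.1495  0.127 ]
[ 0.5736 -0.1461  0.0557 -0.0056] 5076.222420739112
[[ -7.32   4.21]
 [ -8.74  -5.35]
 [  4.5   -5.27]
 [  4.87   3.83]
 [  3.35   3.85]
 [  7.19  -4.34]
 [ -3.77  -2.91]
 [ -4.55   6.15]
 [ -2.4    6.39]
 [  2.82   5.57]
 [  5.04   6.68]
 [-14.91  31.18]
 [-15.43  34.21]
 [-15.05  35.39]
 [ 19.85 -48.1 ]
 [ 20.02 -48.65]]
```

```bash
sed -i 's/m=\[(.07+d-.04,0,.127),(.07+d-.0045,0,.127),(.07+d+.009,0,.127),(-.07+d-.0045,0,.127),(-.07+d+.009,0,.127)\]/m=[(-.07+d-.04,0,.127),(-.07+d-.0045,0,.127),(-.07+d+.009,0,.127),(.07+d-.0045,0,.127),(.07+d+.009,0,.127)]/' fit.py; python3 fit.py|tail -19
```

```text
[ 0.6692 -0.1505  0.127 ]
[ 0.6242 -0.1495  0.127 ]
[ 0.5722 -0.1471 -0.0892  0.0156] 17.49277909865031
[[-1.95 -0.23]
 [-2.39 -0.78]
 [-0.09  0.39]
 [-0.81 -0.29]
 [-0.79 -0.45]
 [ 0.14 -0.83]
 [ 0.2  -0.43]
 [-0.74 -0.6 ]
 [-1.01 -0.33]
 [-0.43 -1.1 ]
 [-0.78  0.04]
 [ 0.92 -2.07]
 [-1.13 -1.03]
 [-1.35 -0.66]
 [-1.09 -1.16]
 [-2.33 -0.64]]
```

```bash
python3 - <<'E'
from h import *
np.set_printoptions(precision=4,suppress=True)
t=pickle.load(open('top0.pkl','rb'));s=pickle.load(open('scene0.pkl','rb'))
a=atz(t,122/8+285,75/8+172,.098);b=atz(t,190/8+285,465/8+172,.098);print(a,b,(a+b)/2,np.linalg.norm(a-b),np.degrees(np.arctan2(*(a-b)[1::-1])))
im=cv2.imread('pics/scene0.png')
cv2.imwrite('pics/s_card.png',cv2.resize(im[172:252,290:350],None,fx=7,fy=7,interpolation=cv2.INTER_CUBIC))
# overlay
def model(c,yaw):
    q=np.array([[np.cos(yaw),-np.sin(yaw)],[np.sin(yaw),np.cos(yaw)]])
    P=[]
    for x,y,z in [(-.073,0,.098),(.073,0,.098),(.012,-.006,.15),(-.012,-.006,.15),(-.012,.006,.15),(.012,.006,.15),(.03,.0145,.035),(-.03,.0145,.035),(-.03,-.0145,.035),(.03,-.0145,.035)]:
        P.append([*(c+q@[x,y]),z])
    return np.array(P)
m=(a+b)/2;y=np.arctan2(*(a-b)[1::-1])
P=model(m[:2],y)
print(((proj(t,P)-[285,172])*8).round()); print(((proj(s,P)-[290,172])*7).round())
E
```

```text
[0.6214 0.1647 0.098 ] [0.4751 0.1502 0.098 ] [0.5483 0.1575 0.098 ] 0.14708750003809454 5.656035639738359
[[190. 464.]
 [122.  76.]
 [160. 199.]
 [172. 266.]
 [138. 272.]
 [126. 205.]
 [112. 234.]
 [138. 386.]
 [214. 372.]
 [187. 221.]]
[[150.  53.]
 [198. 343.]
 [156.  80.]
 [148.  34.]
 [187.  31.]
 [196.  78.]
 [229. 399.]
 [208. 278.]
 [121. 284.]
 [138. 406.]]
```

View pics/s_card.png

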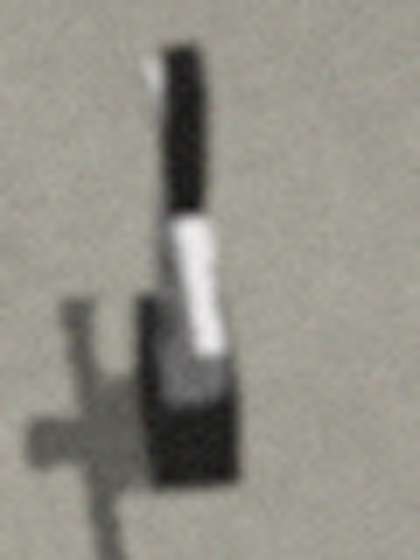

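Emit:
arm_command --pt "1 0.02 0.04 0.04 7" --pt "1 0.045 0.09 0.05 14" --pt "1 0.07 0.14 0.05 21" --pt "1 0.095 0.19 0.05 28" --pt "1 0.12 0.24 0.05 35" --pt "1 0.145 0.29 0.05 42" --pt "1 0.17 0.34 0.05 49" --pt "1 0.195 0.39 0.05 56" --pt "1 0.22 0.44 0.05 63" --pt "1 0.245 0.49 0.05 70.7"

```text
time: 2.15
tool_pos: [0.4773, -0.0071, 0.2558]
ee_rot: [3.141, -0.001, 0.102]
wrist_force: [1.5, -1.1, 0.4]
width: 0.0941
```

```bash
python3 -c "
from h import *
o=robot.get_obs();print({k:np.round(o[k],4) for k in ['time','tool_pos','ee_rot','wrist_force','width']})"
```

```text
{'time': np.float64(2.15), 'tool_pos': array([ 0.4773, -0.0071,  0.2558]), 'ee_rot': array([ 3.1411e+00, -1.0000e-03,  1.0240e-01]), 'wrist_force': array([ 1.4636, -1.0602,  0.4394]), 'width': np.float64(0.0941)}
```

Emit:
arm_command --pt "1 0.02 0.048 0 0" --pt "1 0.04 0.096 0 0" --pt "1 0.06 0.144 0 0" --pt "1 0.071 0.168 -0.01 0" --pt "1 0.071 0.168 -0.03 0" --pt "1 0.071 0.168 -0.03 0"

```text
time: 2.9
tool_pos: [0.5467, 0.1594, 0.2233]
ee_rot: [3.141, 0.004, 0.099]
wrist_force: [1.7, 0.9, -1.4]
width: 0.0942
```

```bash
python3 -c "
from h import *
np.set_printoptions(precision=4,suppress=True)
s=snap('scene','scene1');t=snap('top','top1')
o=robot.get_obs();print({k:np.round(o[k],4) for k in ['time','tool_pos','ee_rot','wrist_force','width']})
im=s['image'][:,:,::-1][120:260,250:390];cv2.imwrite('pics/s1c.png',cv2.resize(im,None,fx=4,fy=4,interpolation=cv2.INTER_CUBIC))
print(proj(s,[o['tool_pos']]),(proj(s,[o['tool_pos']])-[250,120])*4)
"
```

```text
{'time': np.float64(3.0), 'tool_pos': array([0.5477, 0.159 , 0.2259]), 'ee_rot': array([ 3.1416, -0.0002,  0.0976]), 'wrist_force': array([-0.0857, -0.2632,  0.5123]), 'width': np.float64(0.0941)}
[[315.1068 149.3492]] [[260.4271 117.3968]]
```

View pics/s1c.png

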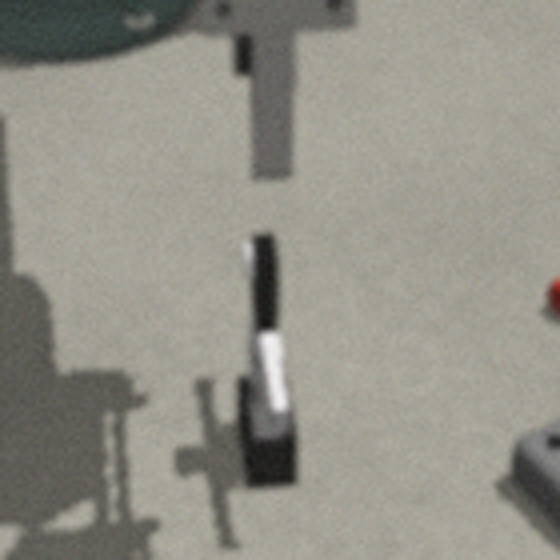

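```bash
python3 -c "
from h import *
s=pickle.load(open('scene1.pkl','rb'));t=pickle.load(open('top1.pkl','rb'))
o=robot.get_obs();p=np.array(o['tool_pos']);c,q=np.cos(.098),np.sin(.098)
for dx,dy in [(.0595,.008),(.0595,-.008),(.047,-.008),(.047,.008)]: 
  P=p+[c*dx-q*dy,q*dx+c*dy,0]; print((proj(s,P)-[250,120])*4, proj(t,P))
im=t['image'][:,:,::-1][140:250,270:360];cv2.imwrite('pics/t1c.png',cv2.resize(im,None,fx=6,fy=6,interpolation=cv2.INTER_CUBIC))
"
```

```text
[[289.90076789 182.82752887]] [[294.96761969 173.99809564]]
[[256.59570857 184.94528757]] [[300.97296758 172.96343575]]
[[253.97238782 170.36071642]] [[301.759927   177.46499993]]
[[286.90338288 168.28487189]] [[295.73976612 178.50452437]]
```

View pics/t1c.png

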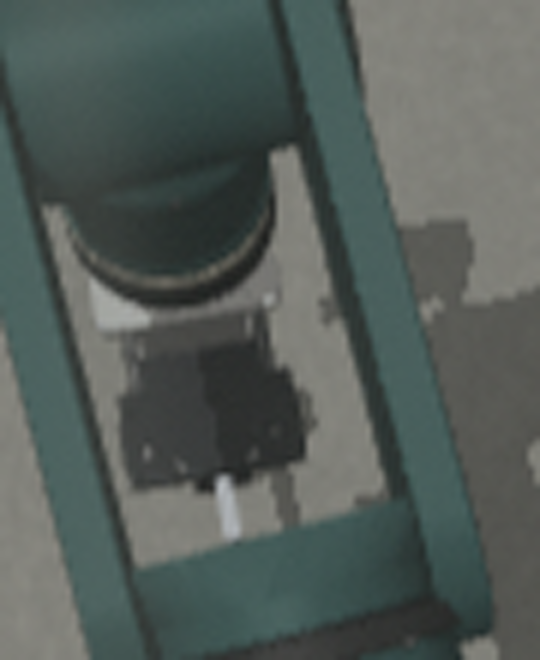

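Emit:
arm_command --pt "1 0.001 0.002 -0.03 0" --pt "1 0.001 0.002 -0.06 0" --pt "1 0.001 0.002 -0.09 0" --pt "1 0.001 0.002 -0.11 0" --pt "1 0.001 0.002 -0.12 0" --pt "1 0.001 0.002 -0.12 0"

```text
time: 3.75
tool_pos: [0.5488, 0.1609, 0.1059]
ee_rot: [-3.142, -0.0, 0.097]
wrist_force: [-0.2, 0.1, 0.8]
width: 0.0937
```

```bash
python3 -c "
from h import *
s=snap('scene','scene2')
o=robot.get_obs();print({k:np.round(o[k],4) for k in ['time','tool_pos','ee_rot','wrist_force','width']})
im=s['image'][:,:,::-1][150:260,270:370];cv2.imwrite('pics/s2c.png',cv2.resize(im,None,fx=5,fy=5,interpolation=cv2.INTER_CUBIC))"
```

```text
{'time': np.float64(3.8), 'tool_pos': array([0.5493, 0.161 , 0.1066]), 'ee_rot': array([-3.1414e+00, -1.8000e-03,  9.7500e-02]), 'wrist_force': array([ 0.218 , -0.572 ,  0.5821]), 'width': np.float64(0.0938)}
```

View pics/s2c.png

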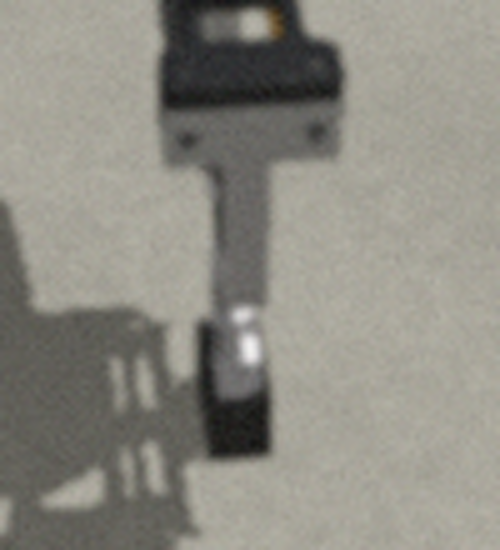

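Emit:
arm_command --pt "0.6 0 0 0 0" --pt "0.4 0 0 0 0" --pt "0.3 0 0 0 0" --pt "0.2 0 0 0 0" --pt "0.1 0 0 0 0" --pt "0 0 0 0 0" --pt "0 0 0 0 0" --pt "0 0 0 0 0"

```text
time: 4.8
tool_pos: [0.5488, 0.1611, 0.1055]
ee_rot: [3.142, -0.0, 0.098]
wrist_force: [0.0, -0.2, 0.0]
width: 0.0235
```

Emit:
arm_command --pt "0 0 0 0.01 0" --pt "0 0 0 0.03 0" --pt "0 0 0 0.05 0" --pt "0 0 0 0.08 0" --pt "0 0 0 0.11 0" --pt "0 0 0 0.14 0" --pt "0 0 0 0.16 0" --pt "0 0 0 0.16 0"

```text
time: 5.8
tool_pos: [0.5495, 0.1613, 0.268]
ee_rot: [-3.141, -0.005, 0.098]
wrist_force: [-0.2, 0.4, -2.2]
width: 0.0239
```

```bash
cat > lk.py <<'E'
from h import *
import sys
np.set_printoptions(precision=4,suppress=True)
tag=sys.argv[1]; x0,y0,x1,y1=map(int,sys.argv[2:6])
s=snap('scene','scene'+tag)
o=robot.get_obs();print({k:np.round(o[k],4) for k in ['time','tool_pos','ee_rot','wrist_force','wrist_torque','width']})
im=s['image'][:,:,::-1][y0:y1,x0:x1];f=min(800/(x1-x0),600/(y1-y0));print('f',f);cv2.imwrite(f'pics/s{tag}c.png',cv2.resize(im,None,fx=f,fy=f,interpolation=cv2.INTER_CUBIC))
p=np.array(o['tool_pos']);yaw=o['ee_rot'][2];c,q=np.cos(yaw),np.sin(yaw)
# card points relative TCP (tcp is 101.2 above underside)
for n,X in dict(barNT=(.073,0,-.0082),barNTl=(.073,-.004,-.0082),barNTr=(.073,.004,-.0082),tipNl=(.073,-.004,-.0262),tipNr=(.073,.004,-.0262),bodyl=(.022,-.007,-.1012),bodyr=(.022,.007,-.1012),barFT=(-.073,0,-.0082)).items():
    P=p+[c*X[0]-q*X[1],q*X[0]+c*X[1],X[2]];print(n,((proj(s,P)[0]-[x0,y0])*f).round(1))
E
python3 lk.py 3 270 100 370 240
```

```text
{'time': np.float64(5.85), 'tool_pos': array([0.5488, 0.1612, 0.2661]), 'ee_rot': array([-3.1415, -0.0013,  0.0979]), 'wrist_force': array([-0.1749,  0.8587, -2.1282]), 'wrist_torque': array([-0.0192, -0.0852, -0.0034]), 'width': np.float64(0.0243)}
f 4.285714285714286
barNT [215.6 240.2]
barNTl [206.3 240.8]
barNTr [224.8 239.6]
tipNl [206.3 275.6]
tipNr [224.6 274.4]
bodyl [188.7 346.1]
bodyr [217.7 344.2]
barFT [182.1  77.3]
```

View pics/s3c.png

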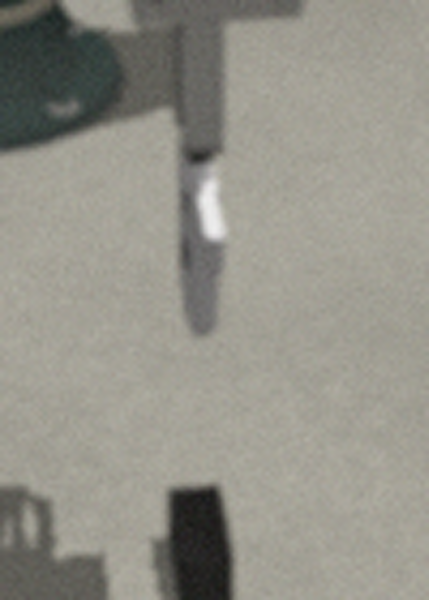

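```bash
python3 - <<'E'
from h import *
np.set_printoptions(precision=4,suppress=True,linewidth=200)
s=pickle.load(open('scene0.pkl','rb'));t=pickle.load(open('top0.pkl','rb'))
g=s['image'].astype(int).sum(2)//3
for r in (184,190,196,202,208,214): print(r,150,g[r,150:200])
g=t['image'].astype(int).sum(2)//3
for r in (176,182,188,194,200): print(r,395,g[r,395:425])
E
```

```text
184 150 [114 117 117 113 116 118 113 108 110 107 107 110 110 109 114 113 109 110 111 130 167 206 211 181 128  89  66  66  63  66  71  66  72 114 176 213 209 181 132 118 133 154 156 168 166 167 169 175 179
 180]
190 150 [142 156 157 154 155 155 156 154 150 146 146 148 147 153 146 148 163 200 217 204 169 153 163 173 144 106 102 121 140 148 164 193 214 200 166 149 164 168 134 117 126 146 151 149 148 153 154 151 156
 150]
196 150 [ 83 120 152 153 156 157 154 154 156 155 151 153 157 179 207 214 194 160 147 159 159 132  91  65  62  76 101 145 189 213 201 163 151 169 167 127  84  62  75  90 110 126 140 153 154 154 151 148 152
 153]
202 150 [ 51  59  82 127 148 156 151 148 143 166 194 212 209 180 144 153 170 157 120  79  62  56  69  94 145 196 212 195 159 162 178 165 124  87  65  59  63  67  68  77  87 105 110 137 147 148 151 151 150
 149]
208 150 [ 55  48  53  61  78 113 163 201 215 200 157 147 169 179 151 106  79  64  67  65  88 144 196 207 185 153 159 180 169 125  83  60  61  60  56  55  61  69  61  51  40  56  82 105 116 125 128 123 127
 130]
214 150 [ 66  56  96 154 205 209 188 138 101  83  88  87  88  90  89  79  73 105 167 211 213 186 150 153 177 167 120  82  66  61  63  53  39  31  43  50  57  61  46  42 102 154 192 184 154 124 128 129 127
 119]
176 395 [101 100  99  87  79  74  68 122 125 162 165 138  81  66  67  63  71  70 159 131 162 155  86  70  99 103 102 103 103 102]
182 395 [101 101  87 139  80  55  58 107 139 146 163 125  75  94  78  55  56  65 151 130 162 164 107  74  70 101 102 103 105 103]
188 395 [101 101 100 135 112  94  49  83 138 129 162 146  80  91  77 101  50  43 132 127 162 166 116  76  71 101 104 104 103 103]
194 395 [101 101 103 132 160  79  40  53 159 131 162 154 104  91 104  68  40  41 121 118 144 163 124  78  71  89 102 104 105 104]
200 395 [103 103 103 115 156  84  55  72 142 129 161 160 106  80 101  68  53  55 100 139 128 162 145  84  71  71 102 104 105 106]
```

```bash
python3 - <<'E'
from h import *
np.set_printoptions(precision=4,suppress=True,linewidth=200)
s=pickle.load(open('scene0.pkl','rb'));t=pickle.load(open('top0.pkl','rb'))
c0=np.array([.572,-.1437]);yaw=-.0892
R=np.array([[np.cos(yaw),np.sin(yaw)],[-np.sin(yaw),np.cos(yaw)]])
for r,l,q in [(184,171.7,185.6),(202,161.2,176.1),(208,158.0,173.0),(214,154.9,169.8)]:
  a,b=[R@(atz(s,u+.0,r+.0,.123)[:2]-c0)*1000 for u in(l,q)]
  print('scene',r,a,b,'yL',a[1]+0,'yR',b[1],'sep',b[1]-a[1],'mid',(a[1]+b[1])/2)
for r,l,q in [(176,404.3,415.2),(188,404.8,415.3),(200,405.2,416.3)]:
  a,b=[R@(atz(t,u,r,.123)[:2]-c0)*1000 for u in(l,q)]
  print('top',r,a,b,'sep',b[1]-a[1],'mid',(a[1]+b[1])/2)
E
```

```text
scene 184 [-47.9798 -19.2286] [-50.3526  11.6071] yL -19.22861103033797 yR 11.607063807926812 sep 30.83567483826478 mid -3.810773611205579
scene 202 [ 15.4997 -20.0604] [13.0427 11.3365] yL -20.060425644833646 yR 11.336501542402969 sep 31.396927187236614 mid -4.361962051215339
scene 208 [ 35.2192 -19.6973] [32.7738 11.3903] yL -19.697306273496558 yR 11.390324673019139 sep 31.087630946515695 mid -4.15349080023871
scene 214 [ 54.2843 -19.1419] [51.8825 11.2386] yL -19.141915978936016 yR 11.238638421217395 sep 30.38055440015341 mid -3.9516387788593104
top 176 [33.5978 10.5763] [ 33.8869 -20.7881] sep -31.364348653638753 mid -5.105913207647928
top 188 [-2.1407 10.3651] [ -1.859  -19.6473] sep -30.01233390729938 mid -4.641112733541669
top 200 [-37.4091  10.4406] [-37.108  -21.0767] sep -31.517279100857557 mid -5.318016679319147
```

Emit:
arm_command --pt "0 0.001 -0.02 0.0 -0.7" --pt "0 0.004 -0.06 0.0 -2" --pt "0 0.006 -0.11 0.0 -4" --pt "0 0.009 -0.16 0 -6" --pt "0 0.012 -0.21 0 -8" --pt "0 0.015 -0.26 0 -9.5" --pt "0 0.017 -0.295 0 -10.7" --pt "0 0.017 -0.3085 0 -10.7" --pt "0 0.017 -0.3085 0 -10.7" --pt "0 0.017 -0.3085 0 -10.7"

```text
time: 7.1
tool_pos: [0.5655, -0.1461, 0.2654]
ee_rot: [-3.141, 0.0, -0.087]
wrist_force: [-0.2, 0.4, -1.3]
width: 0.0239
```

```bash
python3 lk.py 4 120 100 240 250; python3 - <<'E'
from h import *
t=snap('top','top4');im=t['image'][:,:,::-1][140:250,360:450];cv2.imwrite('pics/t4c.png',cv2.resize(im,None,fx=5,fy=5,interpolation=cv2.INTER_CUBIC))
E
```

```text
{'time': np.float64(7.15), 'tool_pos': array([ 0.5657, -0.146 ,  0.2656]), 'ee_rot': array([-3.1411, -0.0001, -0.0869]), 'wrist_force': array([ 0.4806, -0.3547, -2.3964]), 'wrist_torque': array([ 0.0076, -0.0657, -0.0215]), 'width': np.float64(0.0239)}
f 4.0
barNT [ 96.3 251.2]
barNTl [ 87.8 250.9]
barNTr [104.8 251.6]
tipNl [ 97.5 283.3]
tipNr [114.3 284.1]
bodyl [166.1 346.5]
bodyr [192.7 347.7]
barFT [203.6  93.7]
```

View pics/s4c.png

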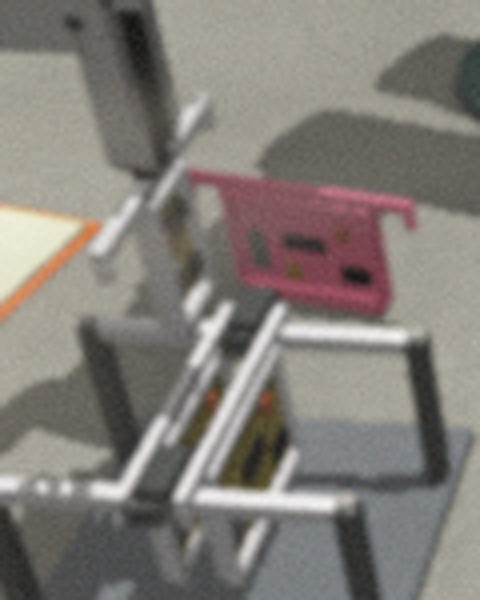

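View pics/t4c.png

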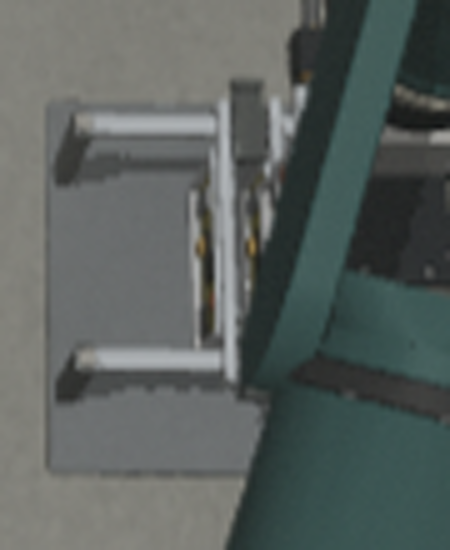

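```bash
python3 - <<'E'
from h import *
np.set_printoptions(precision=2,suppress=True,linewidth=200)
o=robot.get_obs();p=np.array(o['tool_pos']);print(p)
s=pickle.load(open('scene4.pkl','rb'));g=s['image'].astype(int).sum(2)//3
p=np.array([.5657,-.146,.2656]);yaw=-.0869
def pr(x): return proj(s,p+[np.cos(yaw)*x,np.sin(yaw)*x,-.0082])[0]
xs=np.linspace(-.073,.073,300);Q=np.array([pr(x) for x in xs])
for r in (128,131,134,151,154,157,160): print(r, 'pred',np.interp(r,Q[:,1],Q[:,0]),'img from 140',g[r,140:175])
E
```

```text
[ 0.57 -0.15  0.27]
128 pred 167.75306744700583 img from 140 [160 154 148 129 114 111 112 105 116 115 113 108 110 103 100  90  86  76  70  71  76  83  97 112 127 175 205 217 204 174 144 121 118 137 154]
131 pred 165.70994268857567 img from 140 [158 156 155 146 132 115 116 113 116 113 113 112 116 108 106 104  97  82  71  70  72  72  86 113 143 188 196 176 139 116 113 122 116 133 142]
134 pred 163.66681793014547 img from 140 [158 165 159 156 145 131 116 115 109 116 115 115 116 116 111 113 102  90  77  69  66  70  80 102 133 144 137 120 130 144 152 153 151 155 157]
151 pred 152.08911096570756 img from 140 [160 156 161 162 163 164 167 162 158 154 169 197 216 203 162 123 126 146 161 141 123  89  80  68  69  69  86 104 127 142 156 157 155 158 147]
154 pred 150.04598620727734 img from 140 [161 161 166 160 165 164 172 188 197 197 206 198 163 129 119 120 113 120 118 110  97  78  68  72  73  73  95 104 119 131 143 152 158 148 135]
157 pred 148.0028614488471 img from 140 [154 138 136 139 150 184 211 223 217 196 160 131 116 125 117 121 124 122 127 117 103  96  85  79  80  82  98 109 121 124 129 126 118 110 109]
160 pred 145.95973669041692 img from 140 [144 144 159 188 210 221 218 195 165 133 133 145 144 146 132 128 122 122 123 117 120 112  95  92  89  95  95 105 112 119 118 113 107 101 102]
```

Emit:
arm_command --pt "0 0 0 -0.01 0" --pt "0 0 0 -0.02 0" --pt "0 0 0 -0.027 0" --pt "0 0 0 -0.027 0"

```text
time: 7.7
tool_pos: [0.5652, -0.1471, 0.2371]
ee_rot: [-3.141, 0.002, -0.089]
wrist_force: [0.1, 0.3, -2.7]
width: 0.024
```

```bash
python3 lk.py 5 120 100 240 250; python3 - <<'E'
from h import *
np.set_printoptions(precision=4,suppress=True,linewidth=200)
o=robot.get_obs();p=np.array(o['tool_pos']);yaw=o['ee_rot'][2]
s=pickle.load(open('scene5.pkl','rb'));g=s['image'].astype(int).sum(2)//3
def pr(x): return proj(s,p+[np.cos(yaw)*x,np.sin(yaw)*x,-.0082])[0]
xs=np.linspace(-.08,.08,300);Q=np.array([pr(x) for x in xs])
for r in list(range(134,142,2))+list(range(160,170,2)): 
  k=np.interp(r,Q[:,1],Q[:,0]);i=int(round(k));print(r, 'pred',k,i-5,g[r,i-5:i+6])
for r in range(184,218,4): print(r,145,g[r,145:195])
E
```

```text
{'time': np.float64(7.75), 'tool_pos': array([ 0.5655, -0.1473,  0.2379]), 'ee_rot': array([-3.1413,  0.0009, -0.0888]), 'wrist_force': array([ 0.0796,  0.5564, -2.4419]), 'wrist_torque': array([-0.0179, -0.1138,  0.03  ]), 'width': np.float64(0.0238)}
f 4.0
barNT [108.  300.5]
barNTl [ 99.7 300.1]
barNTr [116.3 300.9]
tipNl [109.  331.3]
tipNr [125.5 332.1]
bodyl [175.4 388.7]
bodyr [201.5 390. ]
barFT [212.4 140. ]
134 pred 173.74114748675484 169 [153 155 155 157 157 158 151 155 156 154 156]
136 pred 172.4407781415244 167 [142 152 157 159 163 179 179 163 154 157 155]
138 pred 171.14040879629394 166 [113 144 182 202 219 221 202 163 131 137 151]
140 pred 169.84003945106355 165 [ 89 116 156 202 222 222 199 156 126 112 131]
160 pred 156.83634599875924 152 [160 157 151 156 155 154 136 114 115 141 167]
162 pred 155.53597665352888 151 [156 152 151 157 190 199 184 145 118 140 155]
164 pred 154.23560730829846 149 [156 154 151 150 161 183 196 181 147 125 122]
166 pred 152.93523796306798 148 [159 155 161 165 181 199 193 173 137 123 121]
168 pred 151.63486861783758 147 [157 168 187 206 216 214
[... 1220 characters left out ...]
3 184 175 135  93  67  66  67  60  69  74  72  88  97 109 131
 146]
208 145 [ 99  90  70  63  59  56  56  50  45  60  85 141 198 223 205 171 154 178 180 148  94  72  59  57  54  82 143 202 220 197 165 157 184 175 131  82  60  69  65  63  58  61  66  67  53  41  57  89 114
 122]
212 145 [169 165 153 122  78  56  50  56  80 143 203 225 205 155 109  95  98  97  93  89  91  81  69 100 164 215 217 191 150 167 190 179 129  87  66  65  64  52  47  37  46  52  58  42  35  47  92 148 170
 151]
216 145 [139 129 121  99  72  76 113 175 220 219 188 132  96  88  90  95  92  91  94  75  75 108 170 215 220 183 151 162 189 174 127  81  64  64  68  58  41  33  42  45  57  68  62  64  98 169 207 201 158
 132]
```

View pics/s5c.png

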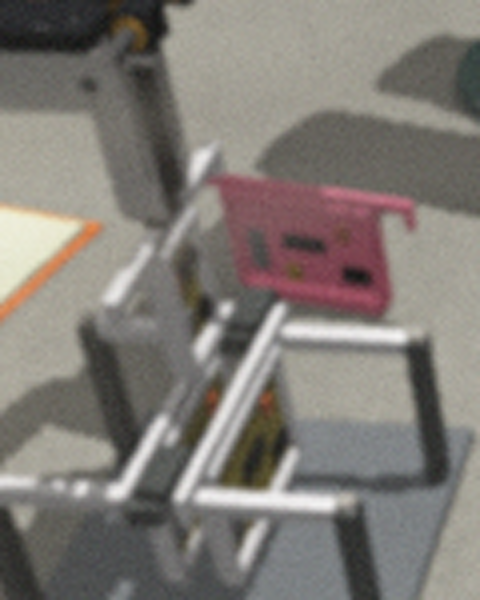

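Emit:
arm_command --pt "0 0 0.0012 0 0" --pt "0 0 0.0012 -0.008 0" --pt "0 0 0.0012 -0.016 0" --pt "0 0 0.0012 -0.024 0" --pt "0 0 0.0012 -0.03 0" --pt "0 0 0.0012 -0.03 0"

```text
time: 8.5
tool_pos: [0.5653, -0.146, 0.2075]
ee_rot: [-3.141, 0.002, -0.089]
wrist_force: [-0.4, 0.6, -2.6]
width: 0.0238
```

```bash
python3 lk.py 6 120 130 240 250
```

```text
{'time': np.float64(8.55), 'tool_pos': array([ 0.5655, -0.1461,  0.2082]), 'ee_rot': array([-3.1414,  0.0005, -0.0888]), 'wrist_force': array([-0.6451,  1.026 , -2.503 ]), 'wrist_torque': array([ 0.0187, -0.0629, -0.022 ]), 'width': np.float64(0.0242)}
f 5.0
barNT [157.  289.6]
barNTl [146.8 289.1]
barNTr [167.2 290.1]
tipNl [158.  326.4]
tipNr [178.1 327.4]
bodyl [237.2 391. ]
bodyr [269.3 392.6]
barFT [282.3  85.3]
```

View pics/s6c.png

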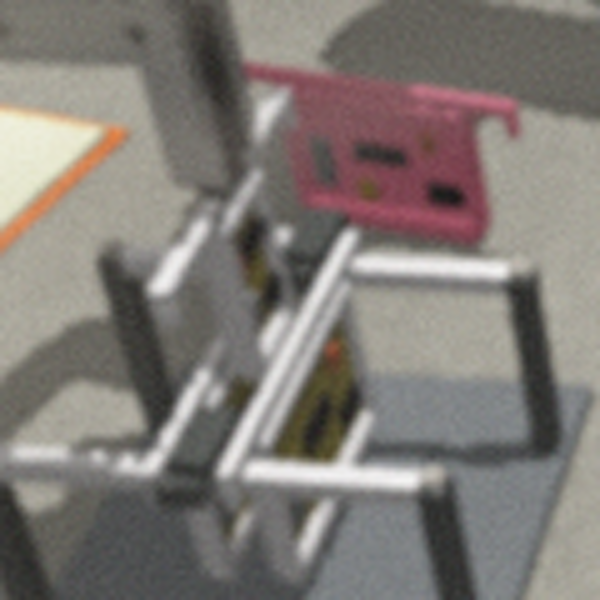

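Emit:
arm_command --pt "0 0 0 -0.008 0" --pt "0 0 0 -0.016 0" --pt "0 0 0 -0.022 0" --pt "0 0 0 -0.022 0"

```text
time: 9.05
tool_pos: [0.5652, -0.146, 0.1854]
ee_rot: [-3.141, 0.002, -0.089]
wrist_force: [-0.5, -0.2, -3.1]
width: 0.024
```

```bash
python3 lk.py 7 120 140 240 260; python3 - <<'E'
from h import *
np.set_printoptions(precision=4,suppress=True,linewidth=200)
for n in (0,5,6,7):
  s=pickle.load(open(f'scene{n}.pkl','rb'));g=s['image'].astype(int).sum(2)//3
  for r in (188,196,208,214): print(n,r,146,g[r,146:192])
E
```

```text
{'time': np.float64(9.1), 'tool_pos': array([ 0.5655, -0.1461,  0.1861]), 'ee_rot': array([-3.1414,  0.0007, -0.0888]), 'wrist_force': array([-0.0195, -0.3322, -1.4016]), 'wrist_torque': array([-0.0716, -0.0628,  0.078 ]), 'width': np.float64(0.0243)}
f 5.0
barNT [170.6 285.1]
barNTl [160.6 284.6]
barNTr [180.6 285.6]
tipNl [171.4 320.7]
tipNr [191.2 321.7]
bodyl [248.3 380.3]
bodyr [279.9 382. ]
barFT [292.5  78.4]
0 188 146 [ 53  58  90 123 151 156 150 154 155 155 149 149 150 151 148 154 151 151 154 149 151 168 193 212 213 181 140 132 116  93  75  86  90  89  94 125 178 206 207 174 145 165 168 147 135 139]
0 196 146 [ 58  54  53  63  83 120 152 153 156 157 154 154 156 155 151 153 157 179 207 214 194 160 147 159 159 132  91  65  62  76 101 145 189 213 201 163 151 169 167 127  84  62  75  90 110 126]
0 208 146 [135  97  68  60  55  48  53  61  78 113 163 201 215 200 157 147 169 179 151 106  79  64  67  65  88 144 196 207 185 153 159 180 169 125  83  60  61  60  56  55  61  69  61  51  40  56]
0 214 146 [156 147 132  90  66  56  96 154 205 209 188 138 101  83  88  87  88  90  89  79  
[... 1755 characters left out ...]
116 117 114 114 108  91  58  35  36  58  79 100 109 108  90  74  73 118 181 219 218 182 155 173 178 161 138 149]
7 196 146 [ 65  61  55  56  62  94 147 200 226 227 209 169 126 102 101  98  96 104 112 108 116 115 118 114 106 103  97  83  66  40  52 123 189 220 209 172 159 176 178 132  89  65  75  97 112 131]
7 208 146 [128  95  65  62  55  58  51  57  79 104 119 130 134 121 112 133 172 181 149  99  76  88 101 114 133 169 215 220 198 161 170 187 178 134  84  63  67  65  61  63  68  65  68  51  50  57]
7 214 146 [163 163 143  98  62  52  67  97 124 135 121  99  93  89  86  96  90  97  88  81  76 111 177 218 221 191 156 161 185 180 124  86  67  62  67  58  50  32  44  48  63  63  50  54 103 169]
```

View pics/s7c.png

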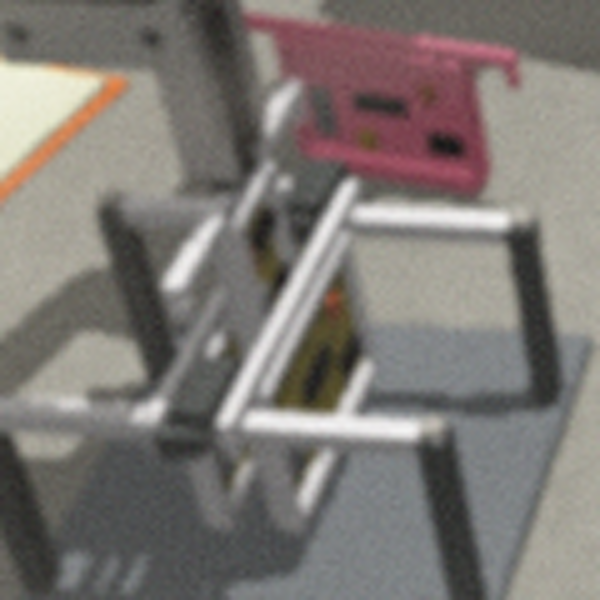

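Emit:
arm_command --pt "0 0 0 -0.008 0" --pt "0 0 0 -0.016 0" --pt "0 0 0 -0.023 0" --pt "0 0 0 -0.028 0" --pt "0 0 0 -0.028 0"

```text
time: 9.72
tool_pos: [0.5653, -0.146, 0.1577]
ee_rot: [-3.141, 0.001, -0.089]
wrist_force: [-0.0, 0.1, -1.7]
width: 0.0239
```

Emit:
arm_command --pt "0 0 0 -0.001 0" --pt "0 0 0 -0.002 0" --pt "0 0 0 -0.002 0"

```text
time: 10.1
tool_pos: [0.5657, -0.1461, 0.1566]
ee_rot: [3.142, -0.0, -0.089]
wrist_force: [-0.1, -0.8, -3.1]
width: 0.024
```

```bash
python3 lk.py 8 120 140 240 260
```

```text
{'time': np.float64(10.15), 'tool_pos': array([ 0.5657, -0.1462,  0.1567]), 'ee_rot': array([ 3.1415, -0.0004, -0.0888]), 'wrist_force': array([ 1.0018, -0.8892, -1.8873]), 'wrist_torque': array([-0.0495, -0.0209,  0.0006]), 'width': np.float64(0.0236)}
f 5.0
barNT [187.4 343.9]
barNTl [177.6 343.4]
barNTr [197.2 344.4]
tipNl [188. 378.]
tipNr [207.4 379. ]
bodyl [261.9 431.4]
bodyr [293.  433.1]
barFT [305.2 134.3]
```

View pics/s8c.png

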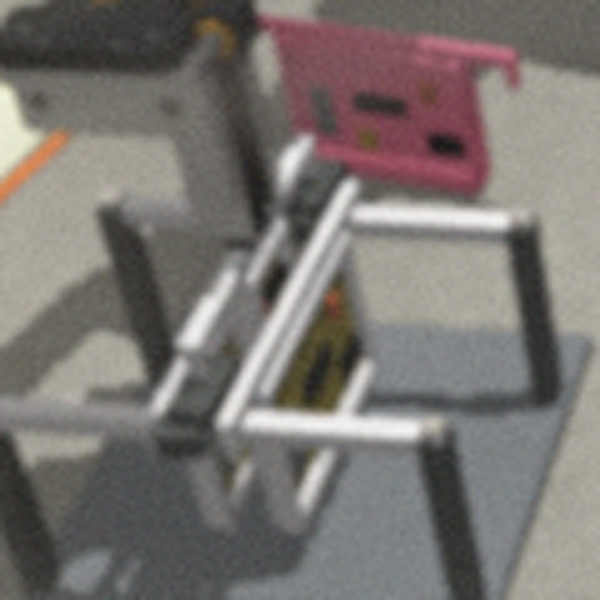

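Emit:
arm_command --pt "0 0 0 -0.001 0" --pt "0 0 0 -0.002 0" --pt "0 0 0 -0.002 0"

```text
time: 10.52
tool_pos: [0.5656, -0.1461, 0.1543]
ee_rot: [-3.142, 0.0, -0.089]
wrist_force: [0.2, 1.8, -2.5]
width: 0.024
```

Emit:
arm_command --pt "0 0 0 -0.0005 0" --pt "0 0 0 -0.001 0" --pt "0 0 0 -0.001 0"

```text
time: 10.9
tool_pos: [0.5657, -0.1461, 0.1535]
ee_rot: [-3.142, -0.0, -0.089]
wrist_force: [-0.4, 1.3, -2.0]
width: 0.024
```

Emit:
arm_command --pt "0 0 0 -0.0003 0" --pt "0 0 0 -0.0006 0" --pt "0 0 0 -0.0006 0"

```text
time: 11.28
tool_pos: [0.5656, -0.1461, 0.1529]
ee_rot: [-3.142, -0.0, -0.089]
wrist_force: [-0.5, 0.1, -1.3]
width: 0.0238
```

Emit:
arm_command --pt "0 0 0 -0.0003 0" --pt "0 0 0 -0.0006 0" --pt "0 0 0 -0.0006 0"

```text
time: 11.65
tool_pos: [0.5657, -0.1462, 0.1524]
ee_rot: [3.142, -0.0, -0.089]
wrist_force: [-0.1, -0.2, -1.8]
width: 0.0236
```

Emit:
arm_command --pt "0 0 0 -0.0003 0" --pt "0 0 0 -0.0006 0" --pt "0 0 0 -0.0006 0"

```text
time: 12.02
tool_pos: [0.5657, -0.1462, 0.1524]
ee_rot: [3.141, -0.001, -0.089]
wrist_force: [-0.6, 0.4, 2.8]
width: 0.0238
```

Emit:
arm_command --pt "0 0.001 -0.0001 0 0" --pt "0 0.003 -0.0003 0 0" --pt "0 0.005 -0.0004 0 0" --pt "0 0.007 -0.0006 0 0" --pt "0 0.008 -0.0007 0 0" --pt "0 0.008 -0.0007 0 0"

```text
time: 12.78
tool_pos: [0.5738, -0.147, 0.1524]
ee_rot: [3.141, -0.0, -0.089]
wrist_force: [-2.9, 0.2, 4.7]
width: 0.0239
```

Emit:
arm_command --pt "0 0.001 -0.0001 0 0" --pt "0 0.002 -0.0002 0 0" --pt "0 0.003 -0.0003 0 0" --pt "0 0.004 -0.0004 0 0" --pt "0 0.004 -0.0004 0 0"

```text
time: 13.4
tool_pos: [0.5777, -0.1475, 0.1524]
ee_rot: [3.141, -0.0, -0.089]
wrist_force: [-3.2, 1.5, 4.7]
width: 0.0236
```

```bash
python3 lk.py 9 120 140 240 260
```

```text
{'time': np.float64(13.45), 'tool_pos': array([ 0.5777, -0.1474,  0.1524]), 'ee_rot': array([ 3.1411, -0.0004, -0.0889]), 'wrist_force': array([-3.4145,  0.2457,  4.991 ]), 'wrist_torque': array([0.0238, 0.7506, 0.0152]), 'width': np.float64(0.0238)}
f 5.0
barNT [178.5 372.1]
barNTl [168.6 371.6]
barNTr [188.4 372.6]
tipNl [179.1 406. ]
tipNr [198.7 407.1]
bodyl [254.4 457.3]
bodyr [285.6 459. ]
barFT [298.1 157.8]
```

View pics/s9c.png

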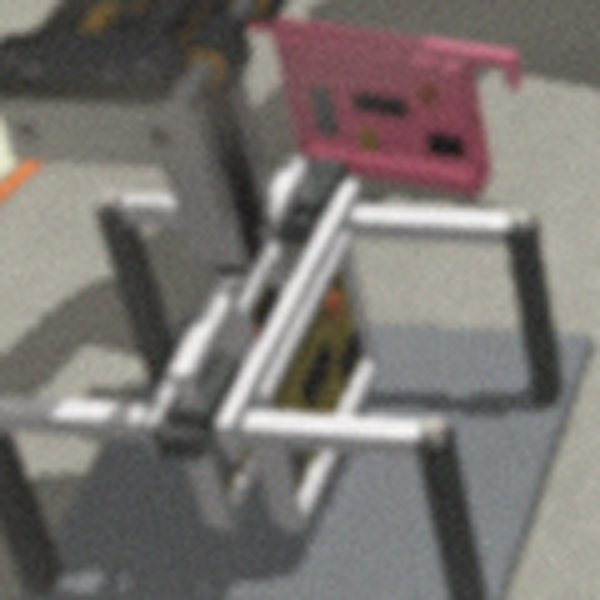

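Emit:
arm_command --pt "0 0.001 -0.0001 0 0" --pt "0 0.002 -0.0002 0 0" --pt "0 0.002 -0.0002 0 0"

```text
time: 13.82
tool_pos: [0.5797, -0.1476, 0.1524]
ee_rot: [3.141, -0.0, -0.089]
wrist_force: [-3.1, 0.8, 5.8]
width: 0.0237
```

Emit:
arm_command --pt "0 0.001 -0.0001 0 0" --pt "0 0.0015 -0.0001 0 0" --pt "0 0.0015 -0.0001 0 0"

```text
time: 14.2
tool_pos: [0.5812, -0.1477, 0.1524]
ee_rot: [3.141, -0.0, -0.089]
wrist_force: [-3.5, -0.2, 5.5]
width: 0.0239
```

Emit:
arm_command --pt "0 0.001 -0.0001 0 0" --pt "0 0.001 -0.0001 0 0"

```text
time: 14.45
tool_pos: [0.5822, -0.1478, 0.1524]
ee_rot: [3.141, -0.0, -0.089]
wrist_force: [-3.4, -0.2, 5.1]
width: 0.0241
```

Emit:
arm_command --pt "0 0.001 -0.0001 0 0" --pt "0 0.001 -0.0001 0 0"

```text
time: 14.7
tool_pos: [0.5832, -0.148, 0.1523]
ee_rot: [3.141, -0.0, -0.089]
wrist_force: [-2.7, -0.0, 5.3]
width: 0.024
```

Emit:
arm_command --pt "0 0.001 -0.0001 0 0" --pt "0 0.001 -0.0001 0 0"

```text
time: 14.95
tool_pos: [0.5843, -0.148, 0.1523]
ee_rot: [3.141, -0.0, -0.089]
wrist_force: [-3.3, 0.6, 5.4]
width: 0.0239
```

Emit:
arm_command --pt "0 0.001 -0.0001 0 0" --pt "0 0.001 -0.0001 0 0"

```text
time: 15.2
tool_pos: [0.5853, -0.1482, 0.1522]
ee_rot: [3.141, -0.001, -0.089]
wrist_force: [-3.5, 0.0, 5.3]
width: 0.0238
```

Emit:
arm_command --pt "0 0.001 -0.0001 0 0" --pt "0 0.001 -0.0001 0 0"

```text
time: 15.45
tool_pos: [0.5867, -0.148, 0.1506]
ee_rot: [-3.141, -0.001, -0.089]
wrist_force: [-1.0, -0.5, -2.0]
width: 0.024
```

Emit:
arm_command --pt "0 0.0006 -0.0001 0 0" --pt "0 0.0008 -0.0001 -0.001 0" --pt "0 0.0008 -0.0001 -0.002 0" --pt "0 0.0008 -0.0001 -0.002 0"

```text
time: 15.95
tool_pos: [0.5869, -0.1481, 0.1494]
ee_rot: [-3.141, 0.0, -0.089]
wrist_force: [0.0, 0.1, -2.4]
width: 0.024
```

Free descent inside the slots; 8 mm deep means TCP ≈ 0.1444 at home.

Emit:
arm_command --pt "0 0 0 -0.001 0" --pt "0 0 0 -0.002 0" --pt "0 0 0 -0.003 0" --pt "0 0 0 -0.003 0"

```text
time: 16.45
tool_pos: [0.5869, -0.1481, 0.1466]
ee_rot: [-3.142, 0.0, -0.089]
wrist_force: [0.3, 0.1, -1.3]
width: 0.0239
```

Emit:
arm_command --pt "0 0 0 -0.0005 0" --pt "0 0 0 -0.001 0" --pt "0 0 0 -0.001 0"

```text
time: 16.82
tool_pos: [0.587, -0.1481, 0.1456]
ee_rot: [-3.142, -0.0, -0.089]
wrist_force: [0.4, 0.4, -2.3]
width: 0.0239
```

Emit:
arm_command --pt "0 0 0 -0.0005 0" --pt "0 0 0 -0.001 0" --pt "0 0 0 -0.001 0"

```text
time: 17.2
tool_pos: [0.5869, -0.1481, 0.1446]
ee_rot: [-3.142, 0.0, -0.089]
wrist_force: [-1.1, 0.4, -2.1]
width: 0.0239
```

Emit:
arm_command --pt "0 0 0 -0.0003 0" --pt "0 0 0 -0.0006 0" --pt "0 0 0 -0.0006 0"

```text
time: 17.58
tool_pos: [0.587, -0.1482, 0.1445]
ee_rot: [3.141, -0.0, -0.089]
wrist_force: [-0.6, -1.0, -1.1]
width: 0.024
```

```bash
python3 lk.py 10 120 140 240 260
```

```text
{'time': np.float64(17.625), 'tool_pos': array([ 0.587 , -0.1482,  0.1445]), 'ee_rot': array([ 3.1414, -0.0004, -0.0888]), 'wrist_force': array([-0.2936,  0.4731, -0.4938]), 'wrist_torque': array([ 0.027 ,  0.111 , -0.0568]), 'width': np.float64(0.0234)}
f 5.0
barNT [174.6 402.9]
barNTl [164.7 402.4]
barNTr [184.6 403.5]
tipNl [175.4 436.6]
tipNr [195.  437.6]
bodyl [251.2 485.2]
bodyr [282.5 487. ]
barFT [295.  184.5]
```

View pics/s10c.png

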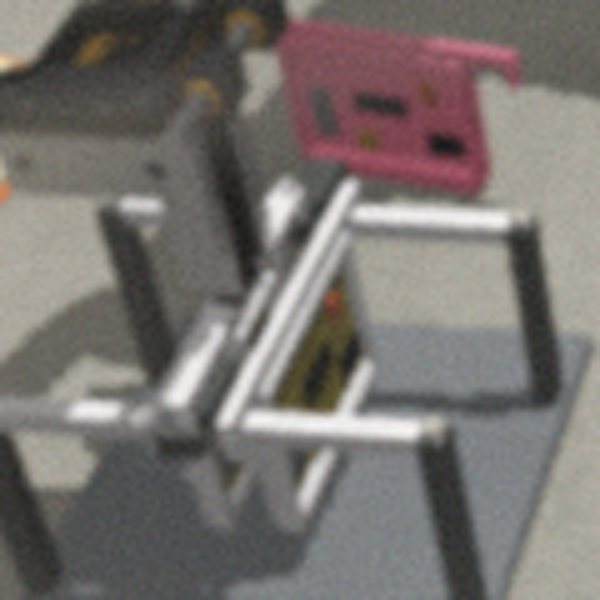

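Emit:
arm_command --pt "0.28 0 0 0 0" --pt "0.35 0 0 0 0" --pt "0.45 0 0 0 0" --pt "0.6 0 0 0 0" --pt "0.6 0 0 0 0" --pt "0.6 0 0 0 0"

```text
time: 18.38
tool_pos: [0.587, -0.1481, 0.1441]
ee_rot: [-3.142, -0.0, -0.089]
wrist_force: [-0.6, -0.3, 0.2]
width: 0.0564
```

```bash
python3 lk.py 11 120 140 240 260
```

```text
{'time': np.float64(18.425), 'tool_pos': array([ 0.587 , -0.1481,  0.1441]), 'ee_rot': array([-3.1416, -0.0001, -0.0888]), 'wrist_force': array([-1.0193,  0.1809, -0.7645]), 'wrist_torque': array([-0.0332, -0.1064,  0.038 ]), 'width': np.float64(0.0562)}
f 5.0
barNT [175.  403.6]
barNTl [165.1 403.1]
barNTr [184.9 404.1]
tipNl [175.7 437.2]
tipNr [195.3 438.3]
bodyl [251.5 485.8]
bodyr [282.8 487.5]
barFT [295.3 185.2]
```

View pics/s11c.png

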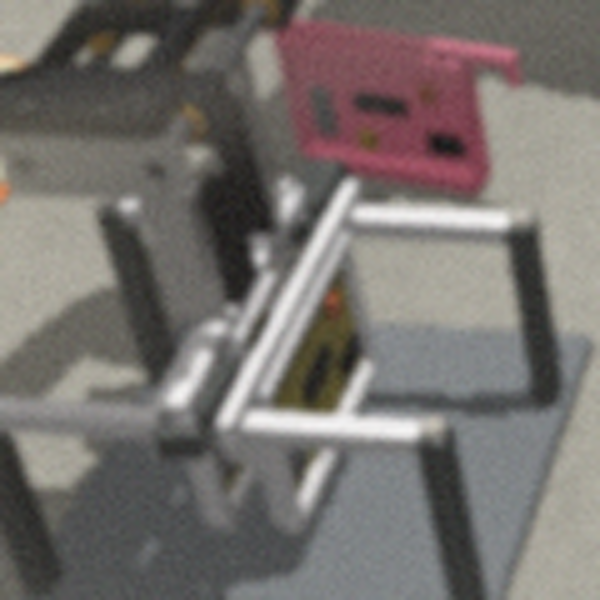

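Card sits with its near hook in the strip; the fingers are clear of the tab. Raise straight up, then back away.

Emit:
arm_command --pt "0.6 0 0 0.005 0" --pt "0.6 0 0 0.02 0" --pt "0.6 0 0 0.045 0" --pt "0.6 0 0 0.08 0" --pt "0.6 0 0 0.12 0" --pt "0.6 0 0 0.16 0" --pt "0.6 0 0 0.16 0"

```text
time: 19.3
tool_pos: [0.5884, -0.1486, 0.3103]
ee_rot: [3.139, -0.01, -0.089]
wrist_force: [0.1, -0.5, -0.3]
width: 0.0564
```

Emit:
arm_command --pt "0.6 -0.04 -0.02 0 0" --pt "0.6 -0.08 -0.04 0 0" --pt "0.6 -0.12 -0.08 0 0" --pt "0.6 -0.16 -0.12 0 0" --pt "0.6 -0.2 -0.16 0 0" --pt "0.6 -0.22 -0.2 0 0" --pt "0.6 -0.22 -0.24 0 0" --pt "0.6 -0.22 -0.24 0 0"

```text
time: 20.3
tool_pos: [0.3658, -0.3898, 0.3019]
ee_rot: [-3.139, 0.003, -0.092]
wrist_force: [-0.4, -0.5, -0.0]
width: 0.0565
```

```bash
python3 lk.py 12 120 140 240 260 | head -2; python3 - <<'E'
from h import *
t=snap('top','top12');im=t['image'][:,:,::-1]
cv2.imwrite('pics/t12c.png',cv2.resize(im[145:245,360:460],None,fx=6,fy=6,interpolation=cv2.INTER_CUBIC))
s=pickle.load(open('scene12.pkl','rb'));print(s['image'].shape)
E
```

```text
{'time': np.float64(20.35), 'tool_pos': array([ 0.3663, -0.3885,  0.3025]), 'ee_rot': array([-3.1389,  0.0019, -0.0906]), 'wrist_force': array([-0.3755, -0.051 , -0.4833]), 'wrist_torque': array([ 0.0029, -0.0232, -0.028 ]), 'width': np.float64(0.0565)}
f 5.0
(400, 640, 3)
```

View pics/s12c.png

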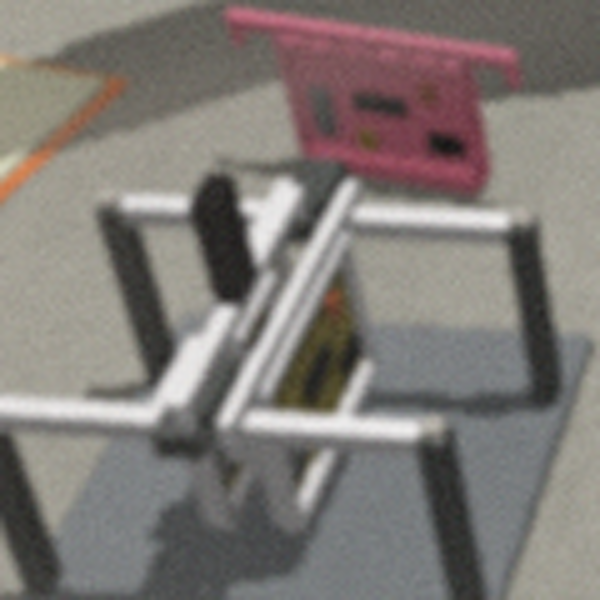

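View pics/t12c.png

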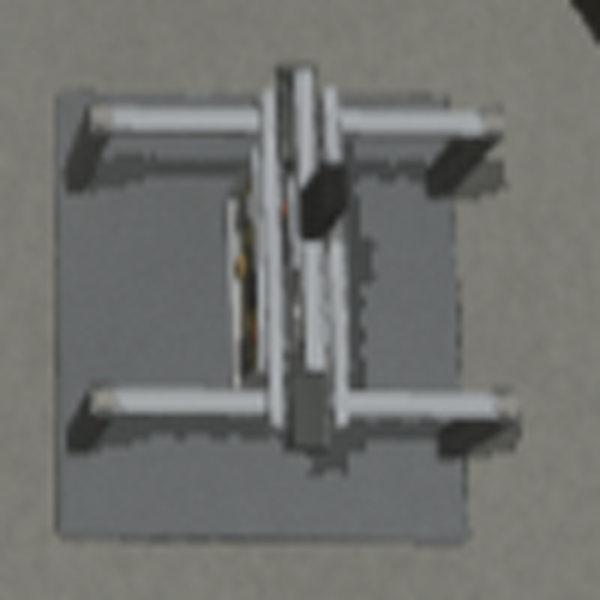

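View pics/scene12.png

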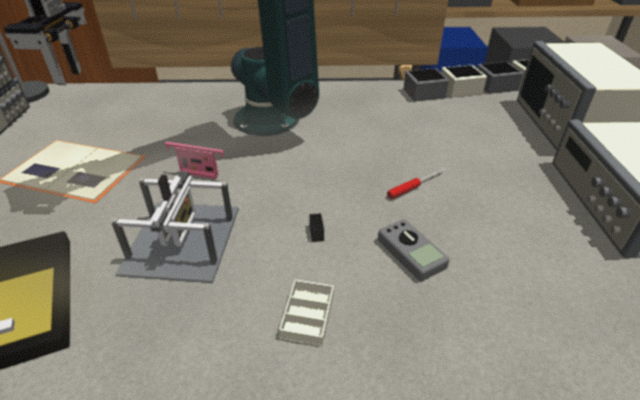

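```bash
python3 - <<'E'
from h import *
np.set_printoptions(precision=1,suppress=True)
s=pickle.load(open('scene12.pkl','rb'));t=pickle.load(open('top12.pkl','rb'))
p=np.array([.587,-.1481,.1445]);c,q=np.cos(-.0888),np.sin(-.0888)
for n,X in dict(t1=(.012,-.006,.0438),t2=(.012,.006,.0438),t3=(-.012,.006,.0438),t4=(-.012,-.006,.0438),b1=(.012,-.006,-.008),b2=(.012,.006,-.008),barN=(.073,0,-.008),barF=(-.073,0,-.008)).items():
  P=p+[c*X[0]-q*X[1],q*X[0]+c*X[1],X[2]];print(n,(proj(s,P)[0]-[120,140])*5,(proj(t,P)[0]-[360,145])*6)
E
```

```text
t1 [185.8 202.4] [337.5 158.7]
t2 [215.1 203.7] [311.  158.5]
t3 [235.8 168.7] [313.  209.4]
t4 [207.1 167.4] [339.7 209.7]
b1 [214.5 303.9] [313.2 191. ]
b2 [242.8 305.3] [287.9 190.7]
barN [174.7 402.4] [295.7  68.6]
barF [295.  184.1] [307.4 366. ]
```

```bash
python3 -c "
from h import *
print(robot.close_job())"
```

```text
the job is handed in; nothing more can be done
None
```

The narrow card is hanging home in the rack, with both hooks fully down in the seat slots. I then let go of it and handed the job in; the robot's clock read 20.4 s at the last picture.

- **Lift and lowering:** I gripped the tab, lifted the card straight out and lowered it between the two wide cards. Side forces stayed within sensor noise, about 1–2 N.
- **Lead-in and slide:** The hooks touched the lead-ins at TCP z = 0.1524 with about 5 N. I slid the card about 21 mm away from the front with about 3 N of friction.
- **Drop home:** The hooks fell into the slots near x = 0.587. I lowered the card without resistance to z = 0.1445, about 8 mm below the lead-in and so the full slot depth.
- **After release:** The gripper opened and rose straight up, and the arm stands clear.
- **Last pictures:**
  - In the scene picture the card is upright and within about a pixel of where the model puts it.
  - In both pictures the two wide cards still hang on the rails.
  - The meter, screwdriver, parts tray and the pink look-alike are where they were.
- **Disagreements:** The top camera read y about 3.5 mm off from the arm. I aligned the card using the scene camera, corrected against the card in the hand. I found no failed checks.

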